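Move the peel tray from the draining stand to the citrus press

TASK

The peel tray is clicked into the draining stand's rail. Press down the stand's catch to free it, draw the tray out along the rail, then slide it into the matching rail in front of the citrus press until the press's catch clicks up behind it, and let go. Leave the tumbler, pitcher and bowl of lemons where they are.

Things in the scene. Friction and masses are not known exactly. Their poses are not given: they have to be found in the camera images.
- tray_grip (a point): Middle of the tray's wooden handle bar, 58 mm above the tray's underside (70 mm above the counter on a rail); x the way it slides home, z up. Bar across the middle: 14 mm thick (x), 54 mm long (y), 46 to 74 mm above the underside. The tray lifts off or sets down freely only with this point at rail x below -65 (-85 leaves room all round).
- tray_tip (a point): Tip of the tongue at the tray's rear, 85 mm inwards of the handle, 9 mm above the underside; it ends in a cross-bar 34 mm wide, 9 mm long, 6 mm thick that the catch holds. Loose aluminium tray, 0.28 to 0.46 kg: base 100 (x) by 96 (y) by 5 mm, centred under the handle; walls 76 mm wide outside, to 22 mm above the underside.
- stand: Draining stand: low steel rail, 124 mm wide, fixed, nothing tall on it; the tray starts latched in it. Origin on the counter under the middle of a latched tray; x runs along the rail, inwards (the way the tray is pushed home), z up. Rail floor 12 mm up, x = -135 to +132. Dark housings at x = 53 to 92, 36 mm high, stop the tray 3.5 mm past its latched place.
- press: Steel citrus press, fixed, with a like rail in front; may be left or right of the stand. Origin on the counter under the middle of a latched tray; x runs along the rail, inwards (the way the tray is pushed home), z up. Rail floor 12 mm up, x = -135 to +132. Dark housings at x = 53 to 92, 36 mm high, stop the tray 3.5 mm past its latched place.
- stand_button (a point): Centre of the top of the stand's catch button: black pad, 30 (x) by 40 (y) mm, at rail x = +109, 40 mm above the counter when up. Pressed beyond about 7 mm it frees the tray, which then slides about 30 mm outwards by itself; only then let the button up.
- stand_lips (a point): Middle of the stand's rail at x = -10, on its floor, where the lips start. From here to x = +54 lips 20 to 24 mm up, 85 mm apart, hold down the tray's base; side walls 101 mm apart from x = -20. Outside x = -20 the rail is open above; guides 8 mm high spread from 101 mm at x = -20 to 124 mm apart at x = -70.
- stand_catch (a joint): Catch of the stand: 0 = up (latching), to 0.009 m = fully down; spring 3 to 6 N, with a latched tray up to 9 N to press. A tray pushed inwards rides over its slope (dips to about 0.006), then it snaps up to 0 behind the tray's cross-bar.
- stand_ejector (a joint): Two plungers of the stand's rail, facing the tray's rear wall: 0 = out (they meet the tray 30 mm before its latched place), 0.030 m = tray latched. They push the tray outwards with 4 to 7 N, gently damped. Pushing a tray home takes 10 to 15 N in all.
- press_button (a point): Centre of the top of the press's catch button: black pad, 30 (x) by 40 (y) mm, at rail x = +109, 40 mm above the counter when up. Behind it the press: bowl at x = 183 to 267 from 125 mm up, head at x = 193 to 300 from 205 mm up, column at x = 262 to 310, 330 mm tall, raised lever at the +y side.
- press_lips (a point): Middle of the press's rail at x = -10, on its floor, where the lips start. From here to x = +54 lips 20 to 24 mm up, 85 mm apart, hold down the tray's base; side walls 101 mm apart from x = -20. Outside x = -20 the rail is open above; guides 8 mm high spread from 101 mm at x = -20 to 124 mm apart at x = -70.
- press_catch (a joint): Catch of the press: 0 = up (latching), to 0.009 m = fully down; spring 3 to 6 N, with a latched tray up to 9 N to press. A tray pushed inwards rides over its slope (dips to about 0.006), then it snaps up to 0 behind the tray's cross-bar.
- press_ejector (a joint): Two plungers of the press's rail, facing the tray's rear wall: 0 = out (they meet the tray 30 mm before its latched place), 0.030 m = tray latched. They push the tray outwards with 4 to 7 N, gently damped. Pushing a tray home takes 10 to 15 N in all.
- tumbler_mid (a point): Glass tumbler upside down on a wooden coaster, between the two rails; 70 mm wide, its top 105 mm above the counter; point at mid height.
- pitcher_mid (a point): White ceramic pitcher at the left, 120 mm wide, 190 mm high, handle; point at mid height.
- bowl_mid (a point): White bowl of lemons at the right, 180 mm wide, about 90 mm high; point 33 mm up.
There are look-alikes about, which are no part of the job. What is shaped like the part that bears tray_grip but orange is not meant.

How it is judged:
By the outcome, as a careful person would: the job done as asked, in the order asked, and still so for the second after the job is handed in, with the robot touching nothing.
It also fails if it takes over 58 s, if anything falls off the work surface, if the arm or the gripper's body presses on something with over 40 N, if the wrist force passes 120 N, or if a joint passes its speed limit or range.

ROBOT

A 6-joint arm with a two-finger parallel gripper is mounted at the origin on the work surface. World frame = base frame: x ahead of the robot, y to its left, z up, the work surface at z = 0. Lengths are in m, angles in degrees, forces in N, time in s.
With the tool pointing down it reaches from about 0.3 to 0.95 m from the base axis. Payload 3.1 kg.
Tool frame: the origin (TCP) lies midway between the tips of the shut fingers; the grasp point (between the pads) lies 19 mm behind it; z points along the fingers, y is the line along which they close (so a half turn about z gives the same grasp; the last joint's range is limited). The gripper opens to 85 mm and grips with 20 to 120 N. Pads are 22 mm wide; open, the fingers measure 114 mm over their backs; the gripper's body (76 mm by 85 mm) begins 54 mm behind the grasp point. The pads swing forward as they close: fully open they stand 13 mm farther back than shut.
Start: joints at [61.152, 17.653, 93.61, -0, 68.738, -3.994], TCP at [0.263, 0.567, 0.231] pointing down, gripper open.
Joint ranges: [-175.34, 175.34], [-45.06, 112.39], [2.9, 150.54], [-68.45, 248.45], [3.09, 151.38], [-168.51, 168.51]. Speed limits (degrees/s): [159.86, 159.86, 180, 180, 180, 180].

INTERFACE

Orientations are given as a 3x3 rotation matrix whose columns are the frame's x, y, z axes.
In Python, from station import arm gives the robot as it stands. The module is installed in compiled form; this text tells all that it offers.
- The arm moves only by the tool jog_arm, never from a script. Its argument "targets" is a list of rows, each a list of 4 numbers: the shift along the tool's x, y, z in m, then the turn about the tool's z in degrees. A call has 1 to 5 rows; each row shifts and turns the commanded pose from where the row before left it, along the tool's axes as they then stand; what a row does not reach is not made up. A row lasts 1/10 s, in which the tool goes at most 50 mm and 8.59 degrees, less where a joint would pass 70% of its speed; a pose out of reach is approached as far as the arm can. A call is refused whole if a number of a shift passes 0.05 or a number of a turn 8.59, either way. A call with a gripper value outside its range is refused whole. "fingers" is the finger opening in m, from 0 to 0.0854, set as the call begins (left out, the last holds). The fingers move at their own pace and stop on an object; "grip_force" is the grip in N (left out, the last holds). Time passes only in rows, so rows that do not move let the fingers close. It gives the time, the measured TCP pose, the force, the opening and the grip force at its end, in the units of the state.
- arm.get_obs(): the state, without advancing time (a new reading comes with each control period).
- arm.read_camera(name): name is "scene" or "top"; returns a dict with "frame" (400x640x3 uint8, blue, green, red), "range_z" (400x640 float32, m along the optical axis (not along the pixel's ray), 0 where there is no reading), "fov_y" (degrees; the focal length in pixels is half the picture's height over the tangent of half this angle, whatever the lens; pixels are square), "cx", "cy" (the principal point, pixels), "D" ([k1, k2, p1, p2, k3] as OpenCV has them; the pictures are not rectified), "xyz" and "orientation" of the camera in the world. Camera axes: x right, y up, looking along -z (the intrinsics and any distortion apply to the point x, -y, -z); pixel columns grow to the right and rows downward; lengths in m; the calibration is good to about 2 mm. A picture is of the moment at which its call begins.
- arm.finish_job(): hands the job in; it is judged then, once.
Trained networks look in the newest picture that a camera, given by its name, has taken for a name from the list of things; names that differ only in an ending like _2 or _b are one class to them, and where a whole thing is asked for, a point or a joint stands for the part that bears it (a point fixed in the world has none). Each returns a list of dicts, best first, with "conf" (0 to 1); they miss things now and then, are a little off and sometimes report something else, mostly with a low value. They report only what shows in the picture. A call takes as long as a camera call. They do not tell look-alikes from the thing itself.
- arm.regions_of(camera, thing): "region" (400x640 bool, what is visible of it) and "box" ([left, top, right, bottom] in pixels, round what is visible of it).
The state is a dict: "clock": time; "q": joint angles; "joint_vel": joint speeds; "joint_efforts": joint torques, N m; "eef_pos": TCP position; "eef_rot": TCP orientation; "wrist_force": force on the tool from outside, world axes, zero at the start; "moment": the same for the moment, N m; "gripper_width": opening from 0.0 (shut) to 1.0 (fully open); "grasp_force": force on a finger pad.
Only numpy, scipy, OpenCV 4.12 (cv2) and the standard library are available. Lean on these libraries where they do the work, as an engineer would, in place of code of your own. Each camera call takes 0.05 s, during which the arm holds its last target. There are 200 camera calls.

## Working session

There is one attempt and no reset: what is moved stays moved. The work goes in short steps, Python scripts to look and compute and a tool call to move; the robot and the scene stay as the last step left them, time stands still between calls to the robot, and variables do not carry over. Pictures are saved under pics/ and viewed, at most 10 in all, crops included, and the job is handed in when it is done.

Besides the shell and the picture viewer there is one more tool, called after "Emit:" as name(argument=value, ...) on one line, values as JSON. jog_arm: Moves the arm, as the interface text tells. Its arguments: {"type":"object","properties":{"targets":{"type":"array","items":{"type":"array","items":{"type":"number"}}},"fingers":{"type":"number"},"grip_force":{"type":"number"}},"required":["targets"]}

```bash
mkdir -p pics
cat > h.py <<'E'
import numpy as np, cv2
from station import arm
def cam(n):
    c=arm.read_camera(n); f=200/np.tan(np.radians(c["fov_y"]/2))
    c["K"]=np.array([[f,0,c["cx"]],[0,f,c["cy"]],[0,0,1.]]); return c
def rays(c,uv):
    p=cv2.undistortPoints(np.array(uv,float).reshape(-1,1,2),c["K"],np.array(c["D"],float)).reshape(-1,2)
    return np.c_[p[:,0],-p[:,1],-np.ones(len(p))]@np.array(c["orientation"]).T
def at_z(c,uv,z):
    r=rays(c,uv);o=np.array(c["xyz"]);return o+r*((z-o[2])/r[:,2])[:,None]
def pts(c,mask):
    v,u=np.nonzero(mask&(c["range_z"]>0))
    return np.array(c["xyz"])+rays(c,np.c_[u,v])*c["range_z"][v,u][:,None],np.c_[u,v]
E
python3 - <<'E'
from h import *
for n in("scene","top"):
    c=cam(n);cv2.imwrite(f"pics/{n}0.png",c["frame"]);print(n,c["xyz"],np.round(c["orientation"],2).tolist())
    for t in("tray_grip","stand","press","stand_button","press_button","tumbler_mid","pitcher_mid","bowl_mid"):
        for r in arm.regions_of(n,t)[:3]:
            P,_=pts(c,r["region"])
            print(t,round(r["conf"],2),np.round(r["box"]).tolist(),np.round(np.median(P,0),3) if len(P) else "", np.round(P.max(0),3) if len(P) else "")
print(arm.get_obs())
E
```

```text
scene [ 1.08560134 -0.81612821  1.4656322 ] [[0.87, -0.42, 0.26], [0.5, 0.72, -0.49], [0.02, 0.55, 0.83]]
tray_grip 0.88 [376.0, 143.0, 413.0, 177.0] [0.787 0.322 0.012] [0.841 0.407 0.083]
tray_grip 0.84 [349.0, 199.0, 382.0, 235.0] [0.809 0.047 0.01 ] [0.852 0.137 0.081]
tray_grip 0.63 [376.0, 104.0, 410.0, 132.0] [0.686 0.498 0.011] [0.731 0.59  0.081]
stand 0.91 [283.0, 122.0, 350.0, 182.0] [0.539 0.21  0.015] [0.784 0.334 0.449]
stand 0.47 [209.0, 150.0, 360.0, 296.0] [ 0.723 -0.196  0.019] [0.847 0.288 0.485]
stand 0.42 [168.0, 267.0, 228.0, 326.0] [ 0.503 -0.467  0.06 ] [ 0.596 -0.36   0.088]
press 0.96 [209.0, 151.0, 359.0, 292.0] [ 0.723 -0.196  0.019] [0.845 0.248 0.485]
press_button 0.74 [270.0, 242.0, 291.0, 256.0] [ 0.625 -0.192  0.037] [ 0.643 -0.166  0.05 ]
tumbler_mid 0.72 [274.0, 169.0, 295.0, 200.0] [ 0.517 -0.013  0.083] [0.543 0.03  0.114]
pitcher_mid 0.69 [324.0, 62.0, 358.0, 118.0] [0.49  0.435 0.124] [0.539 0.71  0.196]
bowl_mid 0.69 [167.0, 268.0, 230.0, 322.0] [ 0.503 -0.466  0.059] [ 0.596 -0.379  0.088]
top [ 0.52910171 -0.01551779  1.21879699] [[0.03, 1.0,
[... 1094 characters left out ...]
6.87391288e+01, -3.99193508e+00]), 'joint_vel': array([ 0.07727964, -0.00294738,  0.14130029, -0.05635539, -0.06482616,
        0.14800517]), 'joint_efforts': array([ 2.04583171e-04, -4.15261245e+01, -2.77092737e+01, -6.74330249e-05,
        2.77893023e-04, -3.53453000e-08]), 'eef_pos': array([0.26272265, 0.56708938, 0.2312803 ]), 'eef_rot': array([[-9.07359491e-01,  4.20355508e-01, -1.80705788e-05],
       [ 4.20355509e-01,  9.07359491e-01, -1.55350046e-05],
       [ 9.86628639e-06, -2.16919012e-05, -1.00000000e+00]]), 'wrist_force': array([-0.19034037,  0.29133282, -0.25946048]), 'moment': array([0.0385739 , 0.01564387, 0.03300467]), 'grasp_force': 0.0, 'gripper_width': 1.0028971631668482}
```

Run:
```python
import cv2
i=cv2.imread("pics/top0.png");cv2.imwrite("pics/topc.png",cv2.resize(i[80:300,120:520],None,fx=2,fy=2,interpolation=2))
```

```text
(no output)
```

View pics/topc.png

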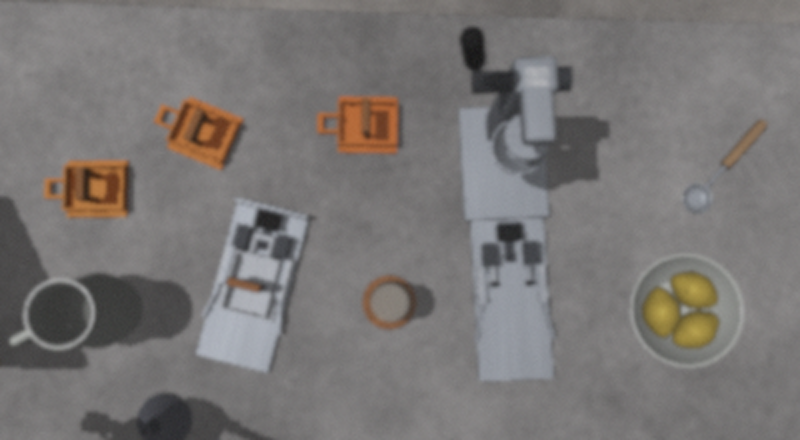

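View pics/scene0.png

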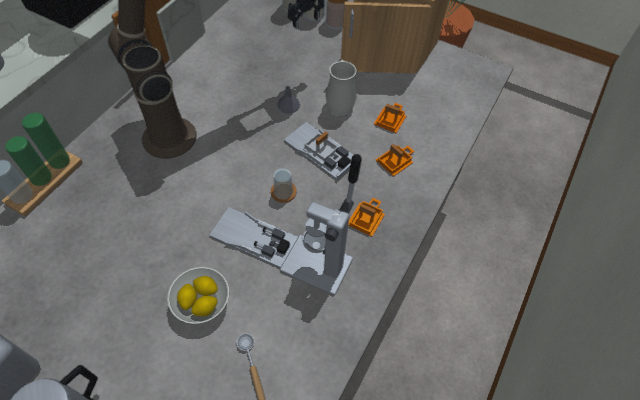

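Candidates (top picture): the aluminium tray with wooden handle in the stand at about (243,222), and orange trays at (222,147), (165,174) and (304,142). The orange ones are ruled out, so I choose the tray in the stand. The press is at about (375,200), right of the stand. The next step fits the rails closely with rectified crops.

```bash
cat >> h.py <<'E'
def proj(c,P):
    R=np.array(c["orientation"])@np.diag([1,-1,-1]); 
    rv=cv2.Rodrigues(R.T)[0]; t=-R.T@np.array(c["xyz"])
    return cv2.projectPoints(np.array(P,float).reshape(-1,1,3),rv,t,c["K"],np.array(c["D"],float))[0].reshape(-1,2)
def ortho(c,o,yaw,z,X=(-.17,.15),Y=(-.1,.1),s=1000):
    # rows: x decreasing downward; cols: y decreasing rightward ; 1px=1mm
    xs=np.arange(X[1],X[0],-1/s);ys=np.arange(Y[1],Y[0],-1/s);x,y=np.meshgrid(xs,ys,indexing="ij")
    ca,sa=np.cos(yaw),np.sin(yaw)
    P=np.stack([o[0]+ca*x-sa*y,o[1]+sa*x+ca*y,np.full_like(x,z)],-1)
    m=proj(c,P).reshape(x.shape+(2,)).astype(np.float32)
    return cv2.remap(c["frame"],m[...,0],m[...,1],cv2.INTER_CUBIC),m
E
python3 - <<'E'
from h import *
c=cam("top");v,u=np.mgrid[:400,:640]
P,uv=pts(c,np.ones((400,640),bool))
z=np.median(P[(abs(P[:,0]-.5)<.1)&(abs(P[:,1]-.1)<.04)][:,2]);print("counter z",z)
ims=[]
for n,cx,cy in(("stand",.525,.226),("press",.51,-.19)):
    s=(abs(P[:,0]-cx)<.19)&(abs(P[:,1]-cy)<.12)&(P[:,2]>z+.006)&(P[:,2]<.06)
    if n=="press": s&=P[:,0]<.63
    r=cv2.minAreaRect((P[s][:,:2]*1000).astype(np.float32));print(n,r,s.sum())
    # button: dark pixels
    bc=(.625,.213) if n=="stand" else(.619,-.191)
    q=s&(np.hypot(P[:,0]-bc[0],P[:,1]-bc[1])<.03)
    g=c["frame"].max(2)[uv[:,1],uv[:,0]]
    q&=g<70
    # button dark blob ortho at z=.04
    print("btn",at_z(c,[uv[q].mean(0)],.04)[0],q.sum())
    yaw=np.radians(-14 if n=="stand" else 0)
    ims.append(cv2.resize(ortho(c,(cx,cy),yaw,.012)[0],None,fx=1.8,fy=1.8))
cv2.imwrite("pics/o1.png",np.hstack(ims))
E
```

```text
counter z -0.00023849047178536864
stand ((531.2456665039062, 224.89495849609375), (235.3258514404297, 360.2030029296875), 88.88091278076172) 2990
btn [0.62787646 0.20674998 0.04      ] 93
press ((483.1021728515625, -194.90859985351562), (295.9549255371094, 217.0093994140625), 2.4013559818267822) 2823
btn [ 0.61838229 -0.18760707  0.04      ] 78
```

View pics/o1.png

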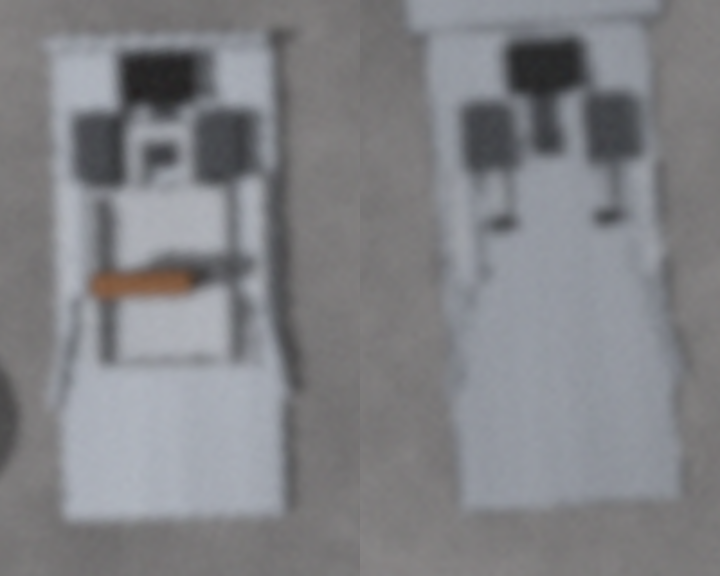

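The rectified crops show both rails. In the stand (left), the tray's wooden handle is at about (142,284) and the button at (160,78). In the press (right), the button is at (545,66) and its rail is turned a few degrees. Next I fit the poses by edges.

```bash
cat > fit.py <<'E'
from h import *
from scipy.optimize import minimize
c=cam("top");g=cv2.GaussianBlur(c["frame"].mean(2).astype(np.float32),(0,0),.6)
def samp(p,pts3):
    ca,sa=np.cos(p[2]),np.sin(p[2]);P=np.array(pts3)
    W=np.c_[p[0]+ca*P[:,0]-sa*P[:,1],p[1]+sa*P[:,0]+ca*P[:,1],P[:,2]]
    m=proj(c,W).astype(np.float32);return cv2.remap(g,m[:,:1],m[:,1:],cv2.INTER_LINEAR).ravel()
d=.003
E=[] # (inside,outside) pairs
t=np.linspace(-.055,.055,40);xs=np.linspace(-.13,-.08,25)
E.append(([(-.135+d,y,.012) for y in t],[(-.135-d,y,.012) for y in t]))
for s in(1,-1): E.append(([(x,s*(.062-d),.012) for x in xs],[(x,s*(.062+d),.012) for x in xs]))
B=[]
for s in(1,-1):
    y=np.linspace(-.017,.017,15);B.append(([(.109+s*(.015+d),k,.04) for k in y],[(.109+s*(.015-d),k,.04) for k in y]))
    x=np.linspace(.097,.121,15);B.append(([(k,s*(.02+d),.04) for k in x],[(k,s*(.02-d),.04) for k in x]))
def cost(p,which=None):
    r=[(samp(p,a)-samp(p,b)).mean() for a,b in(E+B)]
    return -sum(r) if which is None else np.round(r,1)
for n,p0 in(("stand",(.523,.228,-.24)),("press",(.509,-.197,.06))):
    best=min((minimize(cost,np.array(p0)+np.random.RandomState(i).uniform(-1,1,3)*[.006,.006,.04],method="Nelder-Mead",options=dict(initial_simplex=None,xatol=1e-5,fatol=1e-3)) for i in range(12)),key=lambda r:r.fun)
    p=best.x;print(n,np.round(p[:2],4),"yaw",np.degrees(p[2]).round(2),best.fun.round(1),cost(p,1))
    for nm,a in(("btn",.109),("x-70",-.07),("x-90",-.09)): print(nm,np.round([p[0]+a*np.cos(p[2]),p[1]+a*np.sin(p[2])],4))
E
python3 fit.py
python3 - <<'E'
from h import *
c=cam("top");P,uv=pts(c,np.ones((400,640),bool));f=c["frame"][uv[:,1],uv[:,0]].astype(int)
s=(f[:,2]-f[:,0]>40)&(abs(P[:,0]-.53)<.06)&(abs(P[:,1]-.23)<.06)
print("handle",s.sum(),at_z(c,[uv[s].mean(0)],.074)[0],np.median(P[s],0),np.sort(P[s][:,2])[-5:])
E
```

```text
stand [0.5235 0.2326] yaw -13.41 -285.3 [30.2 27.8 38.6 57.4 64.5 37.  29.9]
btn [0.6295 0.2073]
x-70 [0.4554 0.2489]
x-90 [0.4359 0.2535]
press [ 0.5133 -0.1971] yaw 4.37 -216.9 [14.5 16.9 13.7 45.8 50.1 33.7 42.2]
btn [ 0.622  -0.1888]
x-70 [ 0.4435 -0.2024]
x-90 [ 0.4235 -0.2039]
handle 47 [0.52368164 0.23654331 0.074     ] [0.5233366  0.23395979 0.0853861 ] [0.08843829 0.08870998 0.08887194 0.08897074 0.08983823]
```

Emit:
jog_arm(targets=[[0,0,0,8.5],[0,0,0,8.5],[0,0,0,8.5],[0,0,0,8.5],[0,0,0,8.5]], fingers=0.0)

```text
clock: 1.55
eef_pos: [0.2627, 0.5671, 0.2312]
eef_rot: [[-0.379, 0.925, -0.0], [0.925, 0.379, -0.0], [-0.0, -0.0, -1.0]]
wrist_force: [-0.6, 0.5, 0.0]
gripper_width: 0.142
grasp_force: 0.0
```

Emit:
jog_arm(targets=[[0,0,0,8.5],[0,0,0,8.5],[0,0,0,8.5],[0,0,0,8.5],[0,0,0,2.1]])

```text
clock: 2.05
eef_pos: [0.2627, 0.5671, 0.2313]
eef_rot: [[0.236, 0.972, -0.0], [0.972, -0.236, -0.0], [-0.0, -0.0, -1.0]]
wrist_force: [-0.4, 0.4, 0.1]
gripper_width: -0.001
grasp_force: 0.0
```

Emit:
jog_arm(targets=[[-0.024,0.04,0,0],[-0.024,0.04,0,0],[-0.024,0.04,0,0],[-0.024,0.04,0,0],[-0.024,0.04,0,0]])

```text
clock: 2.55
eef_pos: [0.4304, 0.4026, 0.2315]
eef_rot: [[0.232, 0.973, 0.0], [0.973, -0.232, 0.0], [0.0, 0.0, -1.0]]
wrist_force: [0.5, 0.7, -0.5]
gripper_width: -0.0
grasp_force: 0.0
```

Emit:
jog_arm(targets=[[-0.024,0.04,0,0],[-0.024,0.04,0,0],[-0.024,0.04,0,0],[-0.024,0.04,0,0],[-0.024,0.04,0,0]])

```text
clock: 3.05
eef_pos: [0.5972, 0.2391, 0.2315]
eef_rot: [[0.233, 0.973, 0.0], [0.973, -0.233, 0.0], [0.0, 0.0, -1.0]]
wrist_force: [0.4, 0.0, 0.2]
gripper_width: 0.003
grasp_force: 0.0
```

```bash
cat > st.py <<'E'
import numpy as np
from station import arm
o=arm.get_obs();R=o["eef_rot"];p=o["eef_pos"]
print("t",round(o["clock"],2),"pos",np.round(p,4),"yawY",np.degrees(np.arctan2(R[1,1],R[0,1])).round(2),"q",np.round(o["q"],0))
for n,x,y,a in(("stand",.5235,.2326,-13.41),("press",.5133,-.1971,4.37)):
    a=np.radians(a);d=p[:2]-[x,y];print(n,np.round([d@[np.cos(a),np.sin(a)],d@[-np.sin(a),np.cos(a)]],4))
print("F",np.round(o["wrist_force"],1),"w",round(o["gripper_width"],3),"gf",round(o["grasp_force"],1))
E
python3 st.py
```

```text
t 3.05 pos [0.5972 0.2391 0.2315] yawY -13.46 q [18. 20. 91.  0. 69. 31.]
stand [0.0701 0.0234]
press [0.1169 0.4286]
F [0.4 0.  0.2] w 0.003 gf 0.0
```

Emit:
jog_arm(targets=[[-0.0234,0.039,0,0],[0,0,0.045,0],[0,0,0.045,0],[0,0,0.045,0],[0,0,0.04,0]])

```text
clock: 3.55
eef_pos: [0.6279, 0.2083, 0.0541]
eef_rot: [[0.233, 0.972, -0.001], [0.972, -0.233, -0.0], [-0.0, -0.001, -1.0]]
wrist_force: [1.4, -0.0, 0.8]
gripper_width: 0.001
grasp_force: 0.0
```

Emit:
jog_arm(targets=[[0,0,0.007,0],[0,0,0.005,0],[0,0,0.005,0],[0,0,0.004,0],[0,0,0.003,0]])

```text
clock: 4.05
eef_pos: [0.6308, 0.2095, 0.0356]
eef_rot: [[0.232, 0.973, 0.005], [0.973, -0.232, 0.001], [0.002, 0.005, -1.0]]
wrist_force: [-1.3, -0.9, 4.8]
gripper_width: 0.003
grasp_force: 2.8
```

```bash
python3 st.py
```

```text
t 4.05 pos [0.6308 0.2095 0.0356] yawY -13.44 q [15. 35. 94. -0. 51. 28.]
stand [0.1098 0.0025]
press [0.1482 0.3965]
F [-1.3 -0.9  4.8] w 0.003 gf 2.8
```

Emit:
jog_arm(targets=[[0,0,0.002,0],[0,0,0.002,0],[0,0,0.001,0],[0,0,0,0],[0,0,0,0]])

```text
clock: 4.55
eef_pos: [0.6309, 0.2095, 0.031]
eef_rot: [[0.232, 0.973, 0.005], [0.973, -0.233, 0.001], [0.002, 0.005, -1.0]]
wrist_force: [-1.9, -0.4, 7.9]
gripper_width: -0.002
grasp_force: 4.0
```

Emit:
jog_arm(targets=[[0,0,0,0],[0,0,0,0],[0,0,0,0]])

```text
clock: 4.85
eef_pos: [0.6309, 0.2095, 0.031]
eef_rot: [[0.233, 0.973, 0.005], [0.973, -0.233, 0.001], [0.003, 0.005, -1.0]]
wrist_force: [-1.7, 0.0, 8.3]
gripper_width: -0.001
grasp_force: 3.9
```

```bash
python3 st.py
python3 - <<'E'
from h import *
c=cam("top")
cv2.imwrite("pics/o2.png",cv2.resize(ortho(c,(.5235,.2326),np.radians(-13.41),.012)[0],None,fx=1.8,fy=1.8))
E
```

```text
t 4.85 pos [0.6309 0.2095 0.031 ] yawY -13.45 q [15. 35. 94. -0. 51. 28.]
stand [0.1099 0.0024]
press [0.1483 0.3965]
F [-1.7  0.   8.3] w -0.001 gf 3.9
```

View pics/o2.png

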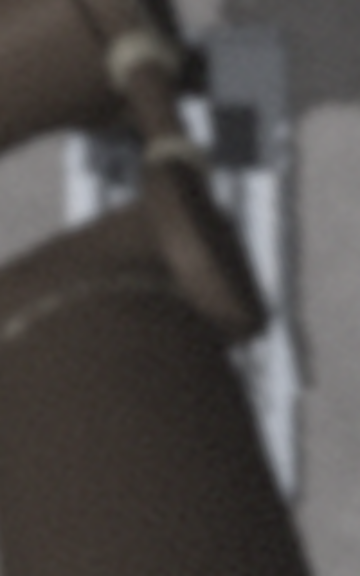

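The arm hides the tray from the top camera, so I check with the scene camera.

Run:
```python
from h import *
c=cam("scene")
a=cv2.imread("pics/scene0.png")[100:200,260:380];b=c["frame"][100:200,260:380]
cv2.imwrite("pics/s2.png",cv2.resize(np.hstack([a,b]),None,fx=3.3,fy=3.3,interpolation=2))
```

```text
(no output)
```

View pics/s2.png

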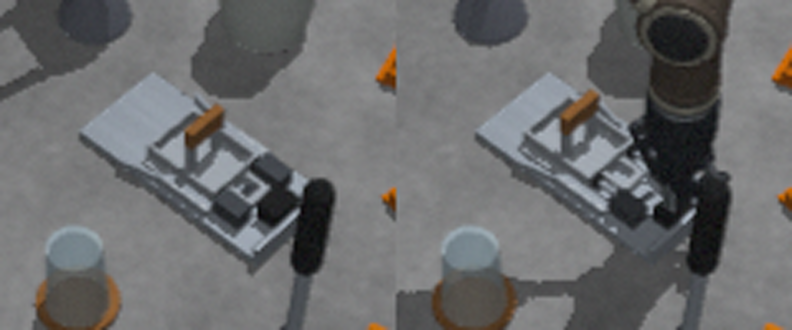

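The crop shows the handle moved outwards, from (205,127) to (184,112) in crop pixels, so the tray is released. Next: rise and move over the handle.

Emit:
jog_arm(targets=[[0,0,-0.02,0],[0,0,-0.04,0],[0,0,-0.05,0],[0,-0.03,-0.02,0],[0,-0.04,0,0]], fingers=0.0854)

```text
clock: 5.45
eef_pos: [0.5658, 0.2264, 0.1645]
eef_rot: [[0.234, 0.972, 0.014], [0.972, -0.234, 0.005], [0.008, 0.013, -1.0]]
wrist_force: [-0.8, 0.4, -0.0]
gripper_width: 0.848
grasp_force: 0.0
```

Emit:
jog_arm(targets=[[0,-0.04,0,0],[0,-0.03,0,0],[0,0,0,0]])

```text
clock: 5.75
eef_pos: [0.4884, 0.242, 0.1577]
eef_rot: [[0.23, 0.973, -0.002], [0.973, -0.23, 0.0], [-0.0, -0.002, -1.0]]
wrist_force: [0.0, -0.2, 0.2]
gripper_width: 0.997
grasp_force: 0.0
```

```bash
python3 st.py
python3 - <<'E'
from h import *
c=cam("scene");P,uv=pts(c,np.ones((400,640),bool));f=c["frame"][uv[:,1],uv[:,0]].astype(int)
s=(f[:,2]-f[:,0]>40)&(abs(P[:,0]-.50)<.08)&(abs(P[:,1]-.24)<.06)&(P[:,2]<.11)&(P[:,2]>.04)
q=at_z(c,[uv[s].mean(0)],.074)[0];print(s.sum(),q,np.median(P[s],0))
a=np.radians(-13.41);d=q[:2]-[.5235,.2326];print(d@[np.cos(a),np.sin(a)],d@[-np.sin(a),np.cos(a)])
E
```

```text
t 5.75 pos [0.4884 0.242  0.1577] yawY -13.31 q [ 22.  14. 108.   0.  58.  35.]
stand [-0.0363  0.001 ]
press [0.0086 0.4397]
F [ 0.  -0.2  0.2] w 0.997 gf 0.0
41 [0.49226352 0.24761798 0.074     ] [0.49770657 0.23802069 0.08599681]
-0.033867762744480494 0.007364232348545519
```

Emit:
jog_arm(targets=[[-0.001,0.005,0.03,0],[0,0,0.03,0],[0,0,0.03,0],[0,0,0.016,0],[0,0,0,0]])

```text
clock: 6.3
eef_pos: [0.4963, 0.2383, 0.0491]
eef_rot: [[0.233, 0.972, -0.003], [0.972, -0.233, -0.002], [-0.002, -0.003, -1.0]]
wrist_force: [-0.5, -1.0, -0.6]
gripper_width: 0.997
grasp_force: 0.0
```

Emit:
jog_arm(targets=[[0,0,0,0],[0,0,0,0],[0,0,0,0],[0,0,0,0],[0,0,0,0]], fingers=0.0, grip_force=50)

```text
clock: 6.8
eef_pos: [0.496, 0.2396, 0.0521]
eef_rot: [[0.233, 0.972, -0.002], [0.973, -0.233, 0.0], [-0.0, -0.002, -1.0]]
wrist_force: [-4.7, 0.6, 6.0]
gripper_width: 0.157
grasp_force: 48.1
```

Emit:
jog_arm(targets=[[0,0,0,0],[0,0,0,0]])

```text
clock: 7.0
eef_pos: [0.4961, 0.2397, 0.0521]
eef_rot: [[0.232, 0.973, -0.001], [0.973, -0.232, 0.0], [-0.0, -0.002, -1.0]]
wrist_force: [-3.9, 2.0, 6.5]
gripper_width: 0.154
grasp_force: 49.6
```

```bash
python3 st.py
```

```text
t 7.0 pos [0.4961 0.2397 0.0521] yawY -13.44 q [ 21.  23. 110.   0.  47.  35.]
stand [-0.0283  0.0005]
press [0.0161 0.4368]
F [-3.9  2.   6.5] w 0.154 gf 49.6
```

Emit:
jog_arm(targets=[[0,-0.008,0,0],[0,-0.014,0,0],[0,-0.016,0,0],[0,-0.016,0,0],[0,-0.014,0,0]])

```text
clock: 7.5
eef_pos: [0.4302, 0.2557, 0.0521]
eef_rot: [[0.232, 0.973, 0.002], [0.973, -0.232, 0.001], [0.001, 0.002, -1.0]]
wrist_force: [2.1, -0.4, 5.7]
gripper_width: 0.157
grasp_force: 50.0
```

```bash
python3 st.py
```

```text
t 7.5 pos [0.4302 0.2557 0.0521] yawY -13.42 q [ 26.  19. 117.  -0.  44.  39.]
stand [-0.0961  0.0009]
press [-0.0483  0.4579]
F [ 2.1 -0.4  5.7] w 0.157 gf 50.0
```

Emit:
jog_arm(targets=[[0,0,-0.01,0],[0,0,-0.03,0],[0,0,-0.04,0],[0,0,-0.045,0],[0,0,-0.035,0]])

```text
clock: 8.0
eef_pos: [0.4293, 0.2548, 0.2124]
eef_rot: [[0.232, 0.973, -0.001], [0.973, -0.232, -0.0], [-0.001, -0.001, -1.0]]
wrist_force: [0.8, 0.7, -3.5]
gripper_width: 0.16
grasp_force: 49.3
```

Emit:
jog_arm(targets=[[0,0,0,-6],[0,0,0,-6],[0,0,0,-5.8],[-0.02,0,0,0],[-0.03,0,0,0]])

```text
clock: 8.5
eef_pos: [0.4324, 0.2052, 0.2098]
eef_rot: [[-0.079, 0.997, -0.004], [0.997, 0.079, -0.001], [-0.0, -0.004, -1.0]]
wrist_force: [0.1, -0.4, -2.9]
gripper_width: 0.155
grasp_force: 49.3
```

Emit:
jog_arm(targets=[[-0.04,-0.005,0,0],[-0.045,-0.005,0,0],[-0.045,-0.005,0,0],[-0.045,-0.005,0,0],[-0.045,-0.005,0,0]])

```text
clock: 9.0
eef_pos: [0.4238, -0.0171, 0.21]
eef_rot: [[-0.076, 0.997, -0.003], [0.997, 0.076, 0.001], [0.001, -0.003, -1.0]]
wrist_force: [0.5, -0.4, -4.0]
gripper_width: 0.157
grasp_force: 49.2
```

Emit:
jog_arm(targets=[[-0.045,-0.005,0,0],[-0.045,-0.005,0,0],[-0.04,-0.005,0,0],[-0.03,-0.005,0,0],[-0.02,0,0,0]])

```text
clock: 9.5
eef_pos: [0.4176, -0.1981, 0.2099]
eef_rot: [[-0.074, 0.997, -0.004], [0.997, 0.074, 0.002], [0.002, -0.003, -1.0]]
wrist_force: [-0.3, 0.9, -4.0]
gripper_width: 0.156
grasp_force: 49.3
```

```bash
python3 st.py
python3 - <<'E'
from h import *
c=cam("scene");cv2.imwrite("pics/s3.png",cv2.resize(c["frame"][120:320,150:420],None,fx=2.8,fy=2.8,interpolation=2))
E
```

```text
t 9.5 pos [ 0.4176 -0.1981  0.2099] yawY 4.22 q [-31.   1. 116.  -0.  64. -35.]
stand [-0.0032 -0.4435]
press [-0.0955  0.0063]
F [-0.3  0.9 -4. ] w 0.156 gf 49.3
```

View pics/s3.png

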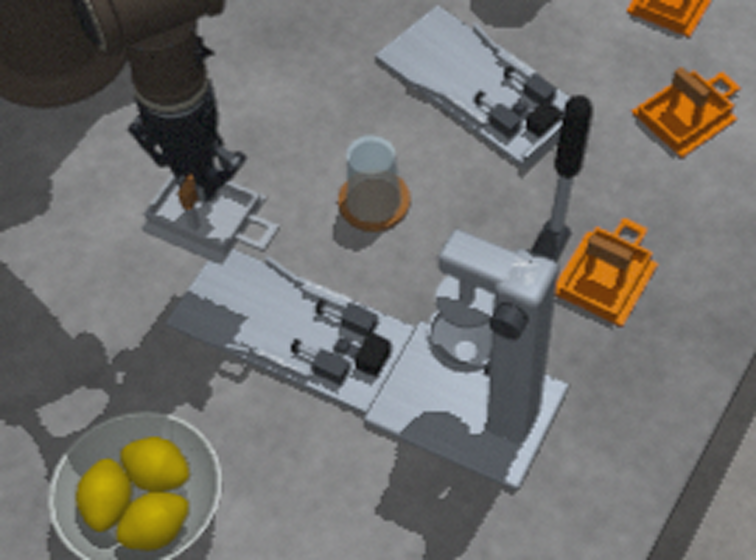

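The tray hangs level in the gripper at about (205,215) in the crop, with its tongue pointing towards the press rail at (290,320). The tumbler is untouched. Now align and lower.

Emit:
jog_arm(targets=[[-0.005,0,0.03,0],[0,0,0.04,0],[0,0,0.03,0],[0,0,0.02,0],[0,0,0,0]])

```text
clock: 10.05
eef_pos: [0.4157, -0.1988, 0.0872]
eef_rot: [[-0.076, 0.997, -0.01], [0.997, 0.076, 0.006], [0.007, -0.009, -1.0]]
wrist_force: [-0.6, 1.1, -3.5]
gripper_width: 0.159
grasp_force: 49.3
```

```bash
python3 st.py
```

```text
t 10.05 pos [ 0.4157 -0.1988  0.0872] yawY 4.36 q [-31.  12. 121.   0.  48. -35.]
stand [-0.0048 -0.4446]
press [-0.0975  0.0058]
F [-0.6  1.1 -3.5] w 0.159 gf 49.3
```

Emit:
jog_arm(targets=[[-0.003,0,0,0],[-0.003,0.001,0,0],[0,0.001,0,0],[0,0,0,0]])

```text
clock: 10.45
eef_pos: [0.424, -0.2086, 0.0926]
eef_rot: [[-0.076, 0.997, 0.003], [0.997, 0.076, -0.001], [-0.002, 0.002, -1.0]]
wrist_force: [0.4, 0.1, -3.3]
gripper_width: 0.163
grasp_force: 49.4
```

```bash
python3 st.py
```

```text
t 10.45 pos [ 0.424  -0.2086  0.0926] yawY 4.33 q [-31.  12. 120.   0.  48. -36.]
stand [ 0.0055 -0.4522]
press [-0.0899 -0.0046]
F [ 0.4  0.1 -3.3] w 0.163 gf 49.4
```

Emit:
jog_arm(targets=[[0.0045,0,0,0],[0,0,0,0],[0,0,0,0]])

```text
clock: 10.75
eef_pos: [0.4223, -0.2031, 0.0914]
eef_rot: [[-0.076, 0.997, -0.0], [0.997, 0.076, -0.0], [0.0, -0.0, -1.0]]
wrist_force: [-0.9, 0.7, -3.9]
gripper_width: 0.16
grasp_force: 49.4
```

```bash
python3 st.py
```

```text
t 10.75 pos [ 0.4223 -0.2031  0.0914] yawY 4.37 q [-31.  12. 120.  -0.  48. -35.]
stand [ 0.0026 -0.4473]
press [-0.0912  0.0009]
F [-0.9  0.7 -3.9] w 0.16 gf 49.4
```

Emit:
jog_arm(targets=[[0,0,0.015,0],[0,0,0.012,0],[0,0,0.006,0],[0,0,0.003,0],[0,0,0,0]])

```text
clock: 11.25
eef_pos: [0.422, -0.2032, 0.0547]
eef_rot: [[-0.076, 0.997, -0.001], [0.997, 0.076, 0.001], [0.001, -0.001, -1.0]]
wrist_force: [0.1, -0.2, -3.4]
gripper_width: 0.153
grasp_force: 49.4
```

Emit:
jog_arm(targets=[[0,0,0.001,0],[0,0,0.001,0],[0,0,0,0]])

```text
clock: 11.55
eef_pos: [0.4227, -0.2035, 0.0535]
eef_rot: [[-0.076, 0.997, 0.0], [0.997, 0.076, -0.0], [-0.0, 0.0, -1.0]]
wrist_force: [-0.7, -0.6, -3.2]
gripper_width: 0.158
grasp_force: 49.4
```

```bash
python3 st.py
```

```text
t 11.55 pos [ 0.4227 -0.2035  0.0535] yawY 4.35 q [-31.  16. 121.  -0.  43. -35.]
stand [ 0.0031 -0.4476]
press [-0.0909  0.0005]
F [-0.7 -0.6 -3.2] w 0.158 gf 49.4
```

Emit:
jog_arm(targets=[[0,0,0.001,0],[0,0,0.001,0],[0,0,0,0],[0,0,0,0]])

```text
clock: 11.95
eef_pos: [0.4228, -0.2036, 0.0521]
eef_rot: [[-0.076, 0.997, 0.0], [0.997, 0.076, -0.0], [-0.0, 0.0, -1.0]]
wrist_force: [-1.7, 0.5, 5.5]
gripper_width: 0.159
grasp_force: 50.8
```

Emit:
jog_arm(targets=[[0,0.006,-0.0005,0],[0,0.008,0,0],[0,0.008,0,0],[0,0.008,0,0],[0,0.005,0,0]])

```text
clock: 12.45
eef_pos: [0.4586, -0.2009, 0.0521]
eef_rot: [[-0.076, 0.997, 0.001], [0.997, 0.076, -0.0], [-0.001, 0.001, -1.0]]
wrist_force: [-3.1, -0.2, 6.9]
gripper_width: 0.156
grasp_force: 51.0
```

```bash
python3 st.py
```

```text
t 12.45 pos [ 0.4586 -0.2009  0.0521] yawY 4.38 q [-29.  19. 117.  -0.  44. -33.]
stand [ 0.0374 -0.4368]
press [-0.0549  0.0003]
F [-3.1 -0.2  6.9] w 0.156 gf 51.0
```

Emit:
jog_arm(targets=[[0,0.006,-0.0005,0],[0,0.006,0,0],[0,0.006,0,0],[0,0.005,0,0],[0,0.003,0,0]])

```text
clock: 12.95
eef_pos: [0.4837, -0.1987, 0.0521]
eef_rot: [[-0.076, 0.997, -0.0], [0.997, 0.076, 0.0], [0.0, -0.0, -1.0]]
wrist_force: [-1.7, -0.6, 2.9]
gripper_width: 0.153
grasp_force: 50.3
```

```bash
python3 st.py
```

```text
t 12.95 pos [ 0.4837 -0.1987  0.0521] yawY 4.36 q [-27.  21. 114.   0.  45. -31.]
stand [ 0.0613 -0.4287]
press [-0.0296  0.0007]
F [-1.7 -0.6  2.9] w 0.153 gf 50.3
```

Emit:
jog_arm(targets=[[0,0.005,0,0],[0,0.005,0,0],[0,0.005,0,0],[0,0.004,0,0],[0,0.003,0,0]])

```text
clock: 13.45
eef_pos: [0.501, -0.1971, 0.0524]
eef_rot: [[-0.077, 0.997, -0.01], [0.997, 0.077, 0.001], [0.002, -0.01, -1.0]]
wrist_force: [-14.5, -2.0, 13.9]
gripper_width: 0.156
grasp_force: 52.1
```

Emit:
jog_arm(targets=[[0,0.003,0,0],[0,0.002,0,0],[0,0.002,0,0],[0,0,0,0],[0,0,0,0]])

```text
clock: 13.95
eef_pos: [0.5082, -0.1965, 0.0523]
eef_rot: [[-0.076, 0.997, -0.009], [0.997, 0.076, 0.001], [0.002, -0.008, -1.0]]
wrist_force: [-12.0, -1.2, 11.5]
gripper_width: 0.157
grasp_force: 51.6
```

```bash
python3 st.py
```

```text
t 13.95 pos [ 0.5082 -0.1965  0.0523] yawY 4.35 q [-26.  23. 110.  -0.  47. -30.]
stand [ 0.0846 -0.421 ]
press [-0.0051  0.0009]
F [-12.   -1.2  11.5] w 0.157 gf 51.6
```

Emit:
jog_arm(targets=[[0,0.002,0,0],[0,0.002,0,0],[0,0.002,0,0],[0,0,0,0],[0,0,0,0]])

```text
clock: 14.45
eef_pos: [0.5144, -0.1961, 0.0524]
eef_rot: [[-0.076, 0.997, -0.009], [0.997, 0.076, 0.001], [0.002, -0.008, -1.0]]
wrist_force: [-11.1, -0.8, 12.9]
gripper_width: 0.158
grasp_force: 51.7
```

Emit:
jog_arm(targets=[[0,0.001,0,0],[0,0.001,0,0],[0,0,0,0],[0,0,0,0]])

```text
clock: 14.85
eef_pos: [0.516, -0.1959, 0.0525]
eef_rot: [[-0.076, 0.997, -0.009], [0.997, 0.076, 0.001], [0.002, -0.009, -1.0]]
wrist_force: [-12.0, -1.6, 12.0]
gripper_width: 0.156
grasp_force: 51.8
```

```bash
python3 st.py
```

```text
t 14.85 pos [ 0.516  -0.1959  0.0525] yawY 4.37 q [-25.  24. 109.  -0.  47. -29.]
stand [ 0.0921 -0.4186]
press [0.0028 0.0009]
F [-12.   -1.6  12. ] w 0.156 gf 51.8
```

Emit:
jog_arm(targets=[[0,0.001,0,0],[0,0.001,0,0],[0,0,0,0],[0,0,0,0]])

```text
clock: 15.25
eef_pos: [0.5179, -0.1958, 0.0524]
eef_rot: [[-0.076, 0.997, -0.01], [0.997, 0.076, 0.001], [0.002, -0.01, -1.0]]
wrist_force: [-11.8, -1.2, 12.7]
gripper_width: 0.157
grasp_force: 51.8
```

Emit:
jog_arm(targets=[[0,0.001,0,0],[0,0,0,0],[0,0,0,0]])

```text
clock: 15.55
eef_pos: [0.5181, -0.1958, 0.0525]
eef_rot: [[-0.077, 0.997, -0.011], [0.997, 0.077, 0.001], [0.002, -0.011, -1.0]]
wrist_force: [-14.0, -1.8, 14.9]
gripper_width: 0.161
grasp_force: 52.2
```

```bash
python3 st.py
python3 - <<'E'
from h import *
c=cam("scene");P=[]
r=arm.regions_of("scene","press_button")
for k in r[:2]:
    p,_=pts(c,k["region"]);print(k["conf"],k["box"],np.median(p,0))
cv2.imwrite("pics/s4.png",cv2.resize(c["frame"][190:290,200:320],None,fx=5,fy=5,interpolation=2))
E
```

```text
t 15.55 pos [ 0.5181 -0.1958  0.0525] yawY 4.39 q [-25.  24. 109.  -0.  48. -29.]
stand [ 0.0941 -0.4179]
press [0.0049 0.001 ]
F [-14.   -1.8  14.9] w 0.161 gf 52.2
0.68 [270.5, 240.7, 289.1, 257.0] [ 0.62730169 -0.19357995  0.0380408 ]
```

View pics/s4.png

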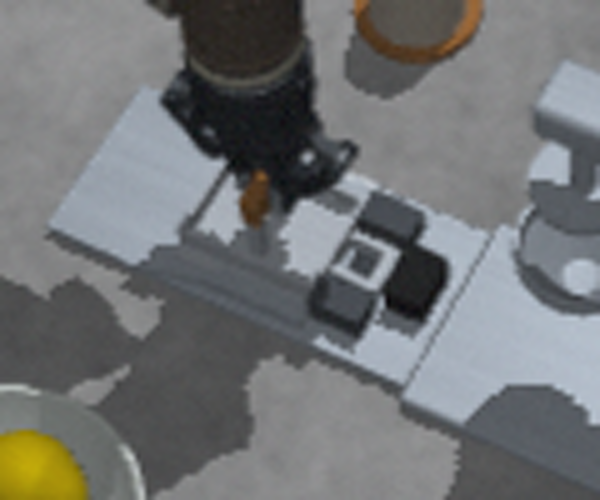

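The tray's tongue frame is between the housings, with the catch showing inside it at about (365,262) and the black button at (415,280), apparently up. I push a little more to confirm the stop, then ease back.

Emit:
jog_arm(targets=[[0,0.001,0,0],[0,0.001,0,0],[0,0,0,0]])

```text
clock: 15.95
eef_pos: [0.5182, -0.1957, 0.0527]
eef_rot: [[-0.077, 0.997, -0.016], [0.997, 0.077, 0.002], [0.003, -0.016, -1.0]]
wrist_force: [-20.1, -2.4, 19.1]
gripper_width: 0.155
grasp_force: 52.9
```

Emit:
jog_arm(targets=[[0,-0.002,0,0],[0,-0.002,0,0],[0,-0.001,0,0],[0,0,0,0],[0,0,0,0]])

```text
clock: 16.45
eef_pos: [0.5178, -0.1958, 0.0522]
eef_rot: [[-0.076, 0.997, -0.005], [0.997, 0.076, 0.001], [0.001, -0.005, -1.0]]
wrist_force: [-6.9, -0.5, 7.6]
gripper_width: 0.153
grasp_force: 51.0
```

Emit:
jog_arm(targets=[[0,-0.001,0,0],[0,-0.001,0,0],[0,0,0,0],[0,0,0,0]])

```text
clock: 16.85
eef_pos: [0.5171, -0.1959, 0.0522]
eef_rot: [[-0.076, 0.997, -0.002], [0.997, 0.076, 0.001], [0.001, -0.002, -1.0]]
wrist_force: [-6.4, -0.2, 5.2]
gripper_width: 0.157
grasp_force: 50.7
```

```bash
python3 st.py
```

```text
t 16.85 pos [ 0.5171 -0.1959  0.0522] yawY 4.34 q [-25.  24. 110.  -0.  47. -30.]
stand [ 0.0932 -0.4183]
press [0.0039 0.0009]
F [-6.4 -0.2  5.2] w 0.157 gf 50.7
```

Emit:
jog_arm(targets=[[0,-0.001,0,0],[0,-0.001,0,0],[0,-0.001,0,0],[0,0,0,0],[0,0,0,0]])

```text
clock: 17.35
eef_pos: [0.5147, -0.1961, 0.0522]
eef_rot: [[-0.076, 0.997, -0.001], [0.997, 0.076, 0.001], [0.001, -0.001, -1.0]]
wrist_force: [-5.3, 0.7, 5.0]
gripper_width: 0.156
grasp_force: 50.6
```

Emit:
jog_arm(targets=[[0,-0.001,0,0],[0,-0.001,0,0],[0,0,0,0],[0,0,0,0]])

```text
clock: 17.75
eef_pos: [0.514, -0.1962, 0.0522]
eef_rot: [[-0.075, 0.997, 0.002], [0.997, 0.075, 0.0], [0.0, 0.002, -1.0]]
wrist_force: [0.5, 2.2, -0.3]
gripper_width: 0.155
grasp_force: 49.8
```

```bash
python3 st.py
```

```text
t 17.75 pos [ 0.514  -0.1962  0.0522] yawY 4.33 q [-25.  23. 110.   0.  47. -30.]
stand [ 0.0902 -0.4193]
press [0.0008 0.0008]
F [ 0.5  2.2 -0.3] w 0.155 gf 49.8
```

The catch holds: force went through zero and motion stopped. Release and rise.

Emit:
jog_arm(targets=[[0,0,0,0],[0,0,0,0],[0,0,0,0],[0,0,0,0],[0,0,0,0]], fingers=0.0854)

```text
clock: 18.25
eef_pos: [0.5134, -0.1968, 0.0524]
eef_rot: [[-0.076, 0.997, 0.001], [0.997, 0.076, -0.0], [-0.0, 0.0, -1.0]]
wrist_force: [0.7, 0.6, 0.0]
gripper_width: 0.978
grasp_force: 0.0
```

Emit:
jog_arm(targets=[[0,0,-0.015,0],[0,0,-0.03,0],[0,-0.01,-0.04,0],[0,-0.03,-0.04,0],[0,-0.04,-0.03,0]])

```text
clock: 18.75
eef_pos: [0.435, -0.2035, 0.2114]
eef_rot: [[-0.077, 0.997, 0.005], [0.997, 0.077, -0.003], [-0.004, 0.005, -1.0]]
wrist_force: [-0.5, -1.1, 0.9]
gripper_width: 0.999
grasp_force: 0.0
```

Emit:
jog_arm(targets=[[0,-0.04,-0.02,0],[0,-0.04,0,0],[0,-0.03,0,0],[0,0,0,0],[0,0,0,0]])

```text
clock: 19.25
eef_pos: [0.3239, -0.2113, 0.2284]
eef_rot: [[-0.074, 0.997, 0.003], [0.997, 0.074, -0.002], [-0.002, 0.002, -1.0]]
wrist_force: [0.2, 0.5, -0.2]
gripper_width: 1.0
grasp_force: 0.0
```

```bash
python3 st.py
python3 - <<'E'
from h import *
c=cam("top");o,_=ortho(c,(.5133,-.1971),np.radians(4.37),.012)
d=cam("scene")["frame"][150:330,160:380]
cv2.imwrite("pics/f.png",np.hstack([cv2.resize(o,None,fx=1.6,fy=1.6),cv2.resize(d,(480,512))[:, :]]))
P,uv=pts(c,np.ones((400,640),bool));f=c["frame"][uv[:,1],uv[:,0]].astype(int)
s=(f[:,2]-f[:,0]>40)&(abs(P[:,0]-.51)<.07)&(abs(P[:,1]+.2)<.05)
q=at_z(c,[uv[s].mean(0)],.08)[0];print(s.sum(),q)
E
```

```text
t 19.25 pos [ 0.3239 -0.2113  0.2284] yawY 4.27 q [-40. -10. 124.   0.  66. -44.]
stand [-0.0912 -0.4781]
press [-0.1899  0.0003]
F [ 0.2  0.5 -0.2] w 1.0 gf 0.0
42 [ 0.51362424 -0.19808673  0.08      ]
```

View pics/f.png

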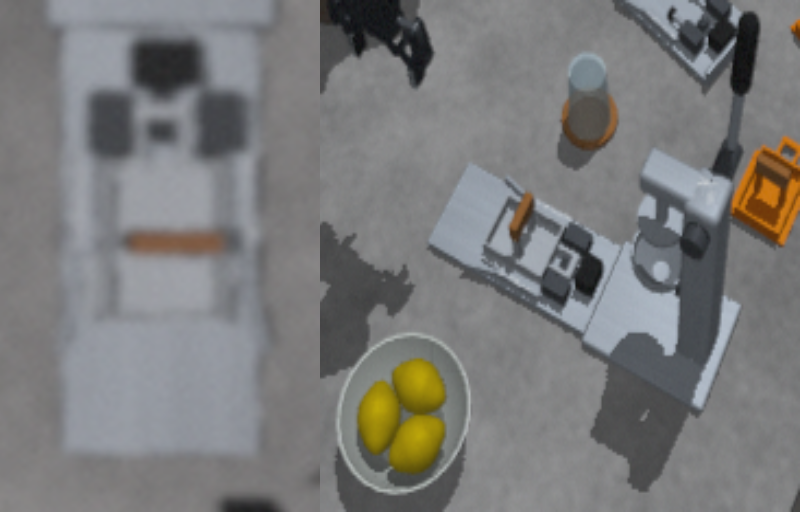

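The tray stayed home in the press rail, with its handle at (180,242) and the catch showing inside the tongue at (162,130). The handle measures (0.5136, −0.198), which is the latched place. The gripper is clear and the other things look undisturbed.

```bash
python3 -c "
from station import arm
print(arm.finish_job())"
```

```text
the job is handed in; nothing more can be done
None
```

The tray is latched in the press's rail and released, and the job was handed in at about 19 s on the robot's clock; the tumbler and bowl look untouched in the last picture, and the pitcher was not in that view.

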